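# Start the sieve shaker from its control box

### The arm

A 6-joint arm with a two-finger parallel gripper is mounted at the origin on a cart in front of the work surface, level with it; the furniture and walls round the work are solid. World frame = base frame: x ahead of the robot, y to its left, z up, the work surface at z = 0. Lengths are in m, angles in rad, forces in N, time in s.
With the tool pointing down it reaches from about 0.325 to 0.9 m from the base axis. Payload 6.1 kg.
Tool frame: the origin (TCP) lies at the very end of the fingers, on their centre line; the grasp point (between the pads) lies 19 mm behind it (manip.tcp_to_grasp is the distance from the TCP to the grasp point, in m); z points along the fingers, y is the direction in which the jaws open and shut (so a half turn about z gives the same grasp; the last joint's range is limited). The gripper opens to 87 mm and grips with 3 to 60 N. Pads are 19 mm wide; open, the fingers measure 117 mm over their backs; the gripper's body (75 mm by 190 mm) begins 51 mm behind the grasp point.
Start: joints at [-0.126, 0.22, 1.526, -0, 1.395, -0.126], TCP at [0.625, -0, 0.223] pointing down, gripper open.
Joint ranges: [-2.98, 2.98], [-0.91, 2.08], [0.09, 2.57], [-1.24, 4.39], [0.2, 2.65], [-2.68, 2.68]. Speed limits (rad/s): [2.57, 2.57, 3.01, 3.14, 3.14, 3.14].

### API

Orientations are given as a rotation vector (axis times angle).
In Python, from cell import manip gives the robot as it stands. Calls block until the motion is done:
- manip.move_to(position, orientation): joint-space move of the TCP to a pose.
- manip.move_l(position, orientation=None, max_speed=0.15): straight line of the TCP; orientation=None keeps the orientation; max_speed is the mean speed in m/s.
- manip.goto_joints(angles): joint-space move.
- manip.move_gripper(opening): finger opening in m; the grip force is fixed at half the most; returns when the fingers have stopped.
- manip.hold(seconds).
- manip.inverse_kinematics(position, orientation): joint angles nearest the present ones, or None.
- manip.get_obs(): the state.
- manip.camera(name): name is "scene" or "side" or "wrist"; returns a dict with "pixels" (480x640x3 uint8, red, green, blue), "intrinsics" (3x3 intrinsics, pixels), "view" (4x4, takes a point from world to camera coordinates); the wrist camera has in their place "T_tool_cam" (4x4, takes a point from camera to tool coordinates, whose origin is the TCP and whose axes are the flange's). Camera axes: x right, y up, looking along -z (the intrinsics and any distortion apply to the point x, -y, -z); pixel columns grow to the right and rows downward; lengths in m; the calibration is good to about 2 mm. The wrist camera is an equidistant fisheye: a pixel r from the principal point sees the ray r / f radians off the axis. A picture is of the moment at which its call begins: read the wrist's pose just before it. There is no depth.
A pose or a line that the arm cannot do raises manip.MotionError and nothing moves.
- manip.job_done(): hands the job in, once; it reports no verdict.
The state is a dict: "t": time; "qpos": joint angles; "qd": joint speeds; "joint_torque": joint torques, N m; "ee_pos": TCP position; "orientation": TCP orientation; "wrist_force": force on the tool from outside, world axes, zero at the start; "moment": the same for the moment, N m; "width": finger opening in m.
Only numpy, scipy, OpenCV 4.12 (cv2) and the standard library are available. Lean on these libraries where they do the work, as an engineer would, in place of code of your own. Each camera call takes 0.05 s, during which the arm holds its last target.

### The job

Start the sieve shaker from its control box, pressing from above with the tips of the closed fingers: first press down the raised end of the rocker switch until it has tipped fully over, then push the square key fully home so that it stays down, and last press the round domed start button fully down and let it spring back up. Do not press the long narrow bar key, and do not do the presses in any other order. Nothing is to be picked up: leave the vial, the dish and the marker beside the box standing or lying where they are.

Things in the scene. Friction and masses are not known exactly. Their poses are not given: they have to be found in the camera images.
- control_box: Grey box fixed to the worktop, 120 (x) x 300 (y) x 50 mm high; origin: centre of its underside; x away from the robot at yaw 0, y along its length. On top four black units, 78 (x) x 60 (y) x 8 mm, stand in varying order along y at -99, -33, 33, 99 mm, all with white caps: rocker, square key, narrow bar key, round dome. The fixed shaker, 0.21 m tall, stands clear, far back to the right
- rocker_raised_end (a point): Where to press the rocker: on the top face of its paddle (52 along box x, 28 wide, 8 mm thick), mid-width, 19 mm from the pivot towards the raised end, which is the one at box +x, away from the robot. z = 78 mm at the start, 8 mm lower when pressed fully over. The pivot runs along box y through the paddle's centre, in the middle of the unit, at z = 70 mm
- rocker (a joint): Angle of the rocker paddle, rad: 0 = off, far end raised (starts 0 to 0.04); 0.44 = tipped fully over. Stays where it is left; a push of about 3 N at the pressing point moves it
- square_key_top (a point): Centre of the flat top of the square key, 28 x 28 mm, standing 14 mm above its unit when up (z = 72 mm)
- square_key (a joint): Downward travel of the square key, m: 0 = up, 0.006 = fully home. No spring, it stays where it is left; a push of about 2.5 N moves it
- bar_key_top (a point): Centre of the flat top of the long narrow bar key, 42 (box x) x 12 (box y) mm, standing 14 mm above its unit when up (z = 72 mm). Not to be pressed
- bar_key (a joint): Downward travel of the bar key, m: 0 = up, 0.006 = fully home. Must stay up; a push of about 2.5 N moves it
- start_button_top (a point): Top of the dome of the round start button, 34 mm in diameter, standing 15 mm above its unit when up (z = 73 mm)
- start_button (a joint): Downward travel of the start button, m: 0 = up, 0.006 = fully down. Sprung: 2 N to begin, 4.4 N fully down; it comes back up by itself
- vial: Loose glass vial with a white cap, 33 mm diameter, 78 mm tall, standing beside the left (+y) end of the box; origin at the centre of its foot
- dish: Loose round aluminium dish with lid, 61 mm diameter, 26 mm high, on the robot's side of the box; origin at the centre of its foot
- marker: Loose marker pen, 135 mm long, 17 mm thick, lying behind the box; origin at the centre of its underside
Not all that is in view belongs to the job. What is shaped like the dish but red or turquoise is not meant. Of the things that look like the vial, take the one that is farthest to the robot's left at the start.

How it is judged:
By the outcome, as a careful person would: the job done as asked, in the order asked, and still so for the second after the job is handed in, with the robot touching nothing.
It also fails if it takes over 42 s, if anything falls off the work surface, if the arm or the gripper's body presses on something with over 40 N, if the wrist force passes 120 N, or if a joint passes its speed limit or range.

## Working session

There is one attempt and no reset: what is moved stays moved. The work goes in short steps, each a Python script; the robot and the scene stay as the last script left them, time stands still between calls to the robot, and variables do not carry over. Pictures are saved under pics/ and viewed, and the job is handed in when it is done.

```bash
ls; mkdir -p pics
python3 - <<'E'
from cell import manip
import cv2
for n in ("scene","side","wrist"):
    c=manip.camera(n); cv2.imwrite(f"pics/{n}0.png",c["pixels"][:,:,::-1]); print(n,c["intrinsics"].tolist(),c.get("view",c.get("T_tool_cam")).tolist(),[k for k in c])
o=manip.get_obs();print(o)
E
```

```text
pics
scene [[489.697831952022, 0.0, 317.07100354471834], [0.0, 489.697831952022, 241.20214011466774], [0.0, 0.0, 1.0]] [[0.7594832580778254, -0.650406840182334, 0.01249491670735598, -0.30892164305768055], [0.38330428661858207, 0.46294019036531703, 0.7992272542927599, -0.32583818290289196], [-0.5256072721712588, -0.6022103638999879, 0.6008990539617552, -0.5542770977536922], [0.0, 0.0, 0.0, 1.0]] ['pixels', 'intrinsics', 'view']
side [[576.2492570149782, 0.0, 321.0730412968685], [0.0, 576.2492570149782, 235.21980492074584], [0.0, 0.0, 1.0]] [[-0.8702871394065492, -0.49246617269509535, 0.008795665671820154, 0.5238880829888161], [0.18604717457987144, -0.312143409270272, 0.9316399201837469, -0.11787048829644126], [-0.4560556367532506, 0.8124306498404499, 0.36327633474451815, -0.8343641397505465], [0.0, 0.0, 0.0, 1.0]] ['pixels', 'intrinsics', 'view']
wrist [[371.64829954431775, 0.0, 319.8966677902007], [0.0, 371.64829954431775, 233.2478204817182], [0.0, 0.0, 1.0]] [[8.731303578747895e-05, 0.9583699464255919, 0.28552939982537545, 0.07891613050778416], [0.9999998963196276, 4.393051637169057
[... 169 characters left out ...]
'pixels', 'intrinsics', 'T_tool_cam']
{'t': 0.15, 'qpos': array([-1.26081462e-01,  2.21068168e-01,  1.52730848e+00, -2.41584714e-05,
        1.39470104e+00, -1.26115123e-01]), 'qd': array([-0.00031811, -0.00202416, -0.00289945,  0.00024493, -0.00048443,
        0.00103511]), 'joint_torque': array([ 5.44750201e-04, -4.95191681e+01, -3.87881935e+01,  6.99610985e-02,
        5.31197037e-02, -7.11234907e-05]), 'ee_pos': array([6.24538675e-01, 5.80183305e-05, 2.21695269e-01]), 'orientation': array([-2.22057943e+00, -2.22066362e+00,  1.45790746e-03]), 'wrist_force': array([ 0.31595868, -0.00730413,  0.56945387]), 'moment': array([ 0.00758115, -0.02809117,  0.00799509]), 'width': 0.087016565031036}
```

View pics/scene0.png

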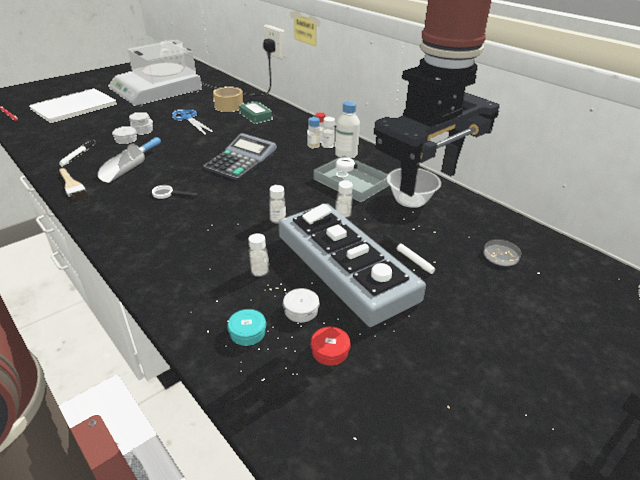

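View pics/side0.png

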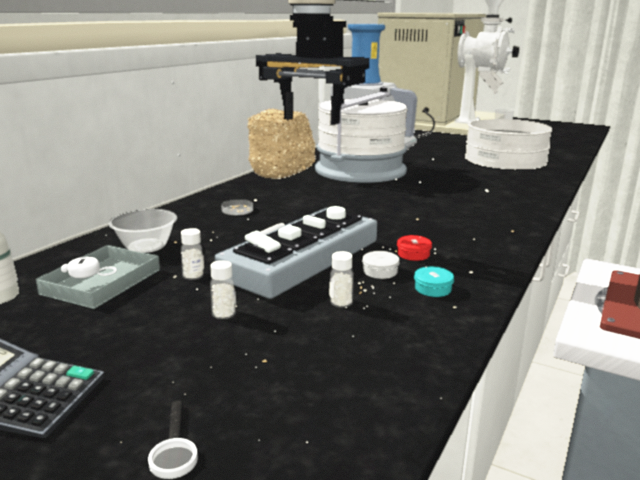

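View pics/wrist0.png

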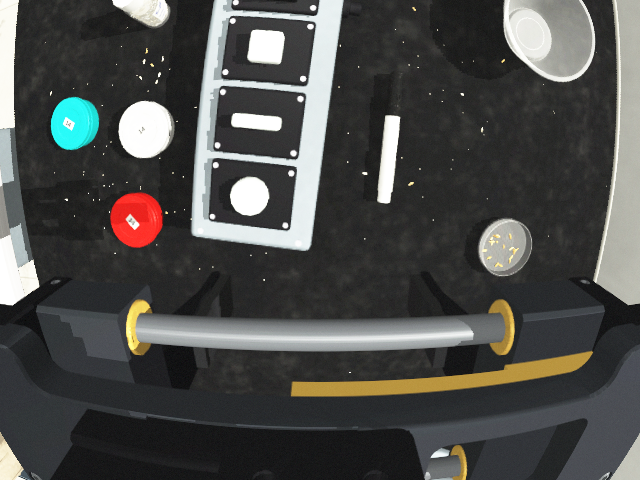

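Run:
```python
import cv2
s=cv2.imread("pics/scene0.png");d=cv2.imread("pics/side0.png");w=cv2.imread("pics/wrist0.png")
cv2.imwrite("pics/sc.png",cv2.resize(s[190:330,270:430],None,fx=4.2,fy=4.2,interpolation=cv2.INTER_CUBIC))
cv2.imwrite("pics/sd.png",cv2.resize(d[195:300,210:390],None,fx=4.4,fy=4.4,interpolation=cv2.INTER_CUBIC))
cv2.imwrite("pics/wr.png",cv2.resize(w[0:260,180:360],None,fx=2.3,fy=2.3,interpolation=cv2.INTER_CUBIC))
```

```text
(no output)
```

View pics/sc.png

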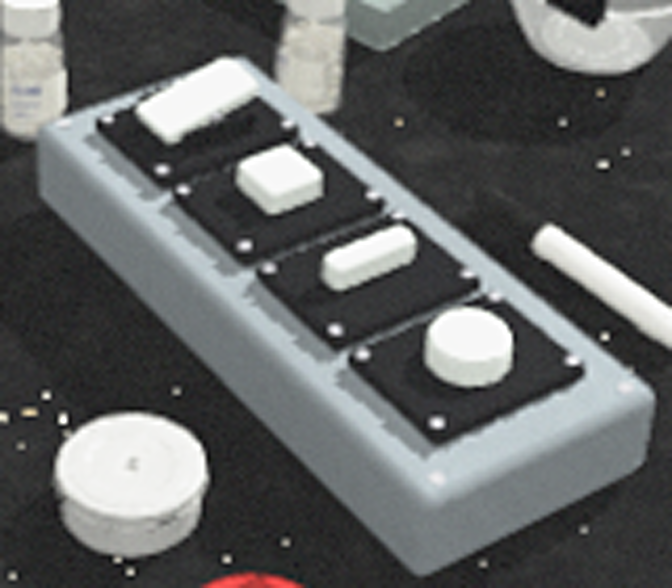

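View pics/sd.png

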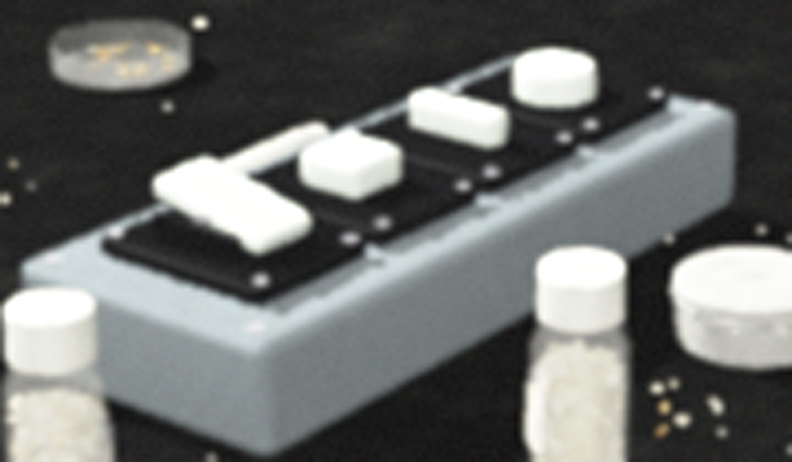

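View pics/wr.png

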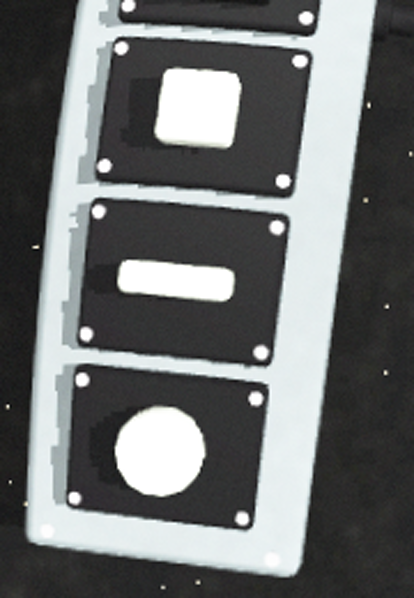

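```bash
cat > h.py <<'E'
import numpy as np, cv2
from scipy.optimize import least_squares
from scipy.spatial.transform import Rotation as R
S=lambda u,v:(270+u/4.2-.4,190+v/4.2-.4)
D=lambda u,v:(210+u/4.4-.4,195+v/4.4-.4)
W=lambda u,v:(180+u/2.3-.3,v/2.3-.3)
def proj(c,P,pose=None):
    K=c["intrinsics"]
    if pose is None: p=c["view"][:3,:3]@P+c["view"][:3,3]
    else:
        t,o=pose; q=R.from_rotvec(o).inv().apply(P-t); T=c["T_tool_cam"]; p=T[:3,:3].T@(q-T[:3,3])
    x,y,z=p[0],-p[1],-p[2]
    if pose is None: return np.array([K[0,0]*x/z+K[0,2],K[1,1]*y/z+K[1,2]])
    r=np.hypot(x,y);th=np.arctan2(r,z);return np.array([K[0,0]*th*x/r+K[0,2],K[1,1]*th*y/r+K[1,2]])
def box(p,l):
    c,s=np.cos(p[2]),np.sin(p[2]);return np.array([p[0]+c*l[0]-s*l[1],p[1]+s*l[0]+c*l[1],l[2]])
L=dict(rock=(0,.099,.074),sq=(0,.033,.072),bar=(0,-.033,.072),dome=(0,-.099,.073))
E
python3 - <<'E'
from h import *
from cell import manip
o=manip.get_obs();pose=(o["ee_pos"],o["orientation"])
C={n:manip.camera(n) for n in("scene","side","wrist")}
M=dict(scene=dict(rock=S(198,99),sq=S(280,177),bar=S(369,250),dome=S(469,340)),
 side=dict(rock=D(232,200),sq=D(350,156),bar=D(460,110),dome=D(555,68)),
 wrist=dict(sq=W(199,107),bar=W(176,280),dome=W(160,450)))
def res(p,cs):
    return np.concatenate([proj(C[c],box(p,L[k]),pose if c=="wrist" else None)-M[c][k] for c in cs for k in M[c]])
for cs in (["scene"],["side"],["wrist"],["scene","side","wrist"]):
    r=least_squares(res,[.55,.1,-.1],args=(cs,)); print(cs,r.x.round(4)); print(r.fun.reshape(-1,2).round(1).tolist())
p=r.x
for k in L: print(k,box(p,L[k]).round(4))
print("raised",box(p,(.019,.099,.078)).round(4))
E
```

```text
['scene'] [ 0.5702  0.111  -0.1379]
[[0.0, 0.1], [-0.1, -0.6], [0.1, 0.8], [0.0, -0.3]]
['side'] [ 0.5715  0.1207 -0.1294]
[[-0.2, 0.7], [0.2, 0.0], [-0.3, -0.2], [0.3, -0.8]]
['wrist'] [ 0.5759  0.1166 -0.1268]
[[-0.0, -1.7], [0.3, -0.5], [-0.4, 2.3]]
['scene', 'side', 'wrist'] [ 0.5751  0.1161 -0.1264]
[[-0.3, -1.8], [-0.2, -2.8], [0.2, -1.7], [0.3, -3.2], [-0.3, -0.7], [-0.1, -1.2], [-0.8, -1.3], [-0.3, -1.9], [-1.0, -1.1], [-0.6, 0.1], [-1.3, 2.8]]
rock [0.5876 0.2143 0.074 ]
sq [0.5793 0.1488 0.072 ]
bar [0.5709 0.0833 0.072 ]
dome [0.5626 0.0179 0.073 ]
raised [0.6064 0.2119 0.078 ]
```

Run:
```python
from h import *
from cell import manip
manip.move_gripper(0.0)
o=manip.get_obs();manip.move_to([.58,.13,.222],o["orientation"])
manip.hold(.2)
o=manip.get_obs();print(o["t"],o["ee_pos"],o["orientation"],o["width"])
c=manip.camera("wrist");cv2.imwrite("pics/w1.png",c["pixels"][:,:,::-1]);np.save("w1pose.npy",np.r_[o["ee_pos"],o["orientation"]])
```

```text
2.6333 [0.58047459 0.12887031 0.2219505 ] [ 2.22308672e+00  2.21952463e+00 -1.65490955e-04] 0.000287961279590694
```

View pics/w1.png

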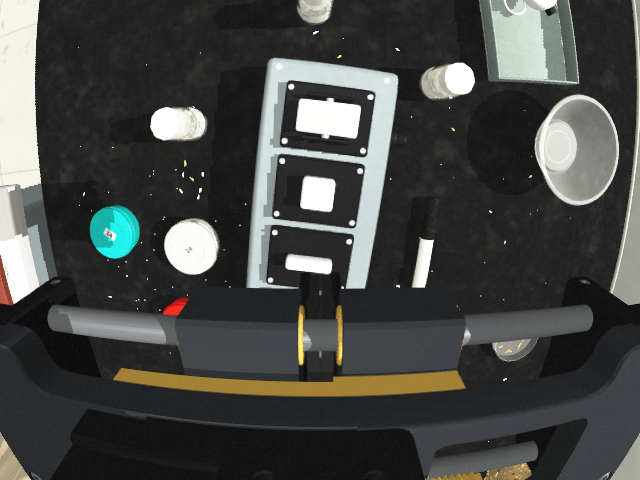

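Run:
```python
import cv2
w=cv2.imread("pics/w1.png")
cv2.imwrite("pics/w1c.png",cv2.resize(w[50:295,240:405],None,fx=2.4,fy=2.4,interpolation=cv2.INTER_CUBIC))
```

```text
(no output)
```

View pics/w1c.png

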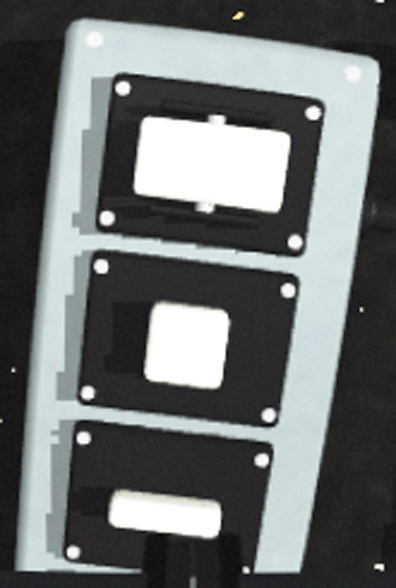

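Run:
```python
from h import *
from cell import manip
C={n:manip.camera(n) for n in("scene","side","wrist")}
q=np.load("w1pose.npy");P={"scene":None,"side":None,"w1":(q[:3],q[3:]),"wrist":(np.array([.62454,.00006,.2217]),np.array([-2.22057943,-2.22066362,.00145790746]))}
C["w1"]=C["wrist"]
V=lambda u,v:(240+u/2.4-.3,50+v/2.4-.3)
M=dict(scene=dict(rock=S(198,99),sq=S(280,177),bar=S(369,250),dome=S(469,340)),
 side=dict(rock=D(232,200),sq=D(350,156),bar=D(460,110),dome=D(555,68)),
 wrist=dict(sq=W(199,107),bar=W(176,280),dome=W(160,450)),
 w1=dict(rock=V(211.5,163),sq=V(187,345),bar=V(166,513)))
def res(p,cs):
    return np.concatenate([proj(C[c],box(p,L[k]),P[c])-M[c][k] for c in cs for k in M[c]])
for cs in (["wrist"],["w1"],["w1","wrist"],["scene","side","w1","wrist"]):
    r=least_squares(res,[.55,.1,-.1],args=(cs,)); print(cs,r.x.round(4)); print(r.fun.reshape(-1,2).round(1).tolist())
    p=r.x
    for k in L: print(k,box(p,L[k]).round(4))
print(proj(C["w1"],q[:3]+1e-9,P["w1"]))
```

```text
['wrist'] [ 0.5759  0.1166 -0.1268]
[[-0.0, -1.7], [0.3, -0.5], [-0.4, 2.3]]
rock [0.5884 0.2148 0.074 ]
sq [0.5801 0.1493 0.072 ]
bar [0.5718 0.0839 0.072 ]
dome [0.5634 0.0184 0.073 ]
['w1'] [ 0.5748  0.1175 -0.1292]
[[0.1, -1.4], [0.2, -0.0], [-0.3, 1.7]]
rock [0.5875 0.2156 0.074 ]
sq [0.579  0.1502 0.072 ]
bar [0.5705 0.0847 0.072 ]
dome [0.562  0.0193 0.073 ]
['w1', 'wrist'] [ 0.5754  0.117  -0.1226]
[[0.1, -1.0], [0.6, 0.4], [0.7, 2.2], [-0.8, -2.2], [-0.1, -1.0], [-0.6, 1.8]]
rock [0.5875 0.2153 0.074 ]
sq [0.5794 0.1498 0.072 ]
bar [0.5714 0.0843 0.072 ]
dome [0.5633 0.0188 0.073 ]
['scene', 'side', 'w1', 'wrist'] [ 0.575   0.1167 -0.1257]
[[-0.5, -1.9], [-0.5, -2.9], [-0.1, -1.9], [0.1, -3.4], [-0.4, -0.5], [-0.2, -1.1], [-0.9, -1.2], [-0.5, -1.8], [-0.0, -0.5], [0.3, 0.9], [0.1, 2.5], [-1.2, -1.7], [-0.7, -0.6], [-1.4, 2.2]]
rock [0.5874 0.2149 0.074 ]
sq [0.5791 0.1494 0.072 ]
bar [0.5709 0.0839 0.072 ]
dome [0.5626 0.0184 0.073 ]
[319.3748021  293.87447064]
```

```bash
cat >> h.py <<'E'
p0=np.array([.5752,.1169,-.1262])
def ori(s,yaw=p0[2]):
    x=s*np.array([np.cos(yaw),np.sin(yaw),0]);z=np.array([0,0,-1.]);return R.from_matrix(np.c_[x,np.cross(z,x),z]).as_rotvec()
E
python3 - <<'E'
from h import *
from cell import manip
for s in(1,-1):
    print(s,[manip.inverse_kinematics(box(p0,(.02,y,.07)),ori(s)) for y in(.099,-.099)])
s=-1 if False else 1
best=min((1,-1),key=lambda s:abs(manip.inverse_kinematics(box(p0,(.02,.099,.07)),ori(s))[5]))
print(best)
manip.move_to(box(p0,(.021,.099,.105)),ori(best));manip.hold(.3)
o=manip.get_obs();print(o["t"],o["ee_pos"],box(p0,(.021,.099,.105)),o["wrist_force"])
for n in("wrist","side","scene"):
    c=manip.camera(n);cv2.imwrite(f"pics/{n}2.png",c["pixels"][:,:,::-1])
d=cv2.imread("pics/side2.png")[120:300,180:400];cv2.imwrite("pics/side2c.png",cv2.resize(d,None,fx=3.2,fy=3.2,interpolation=2))
d=cv2.imread("pics/scene2.png")[150:300,250:430];cv2.imwrite("pics/scene2c.png",cv2.resize(d,None,fx=3.8,fy=3.8,interpolation=2))
E
```

```text
1 [array([ 2.14204438e-01,  4.07313832e-01,  1.59435318e+00, -4.44089210e-16,
        1.13992564e+00,  1.91120076e+00]), array([-1.07528586e-01,  2.77160320e-01,  1.76270175e+00, -4.44089210e-16,
        1.10173058e+00,  1.58946774e+00])]
-1 [array([ 2.14204438e-01,  4.07313832e-01,  1.59435318e+00, -4.44089210e-16,
        1.13992564e+00, -1.23039189e+00]), array([-1.07528586e-01,  2.77160320e-01,  1.76270175e+00, -4.44089210e-16,
        1.10173058e+00, -1.55212491e+00])]
-1
4.3333 [0.60874769 0.21232174 0.10548456] [0.60849366 0.21246952 0.105     ] [-0.45039708 -0.2746099  -0.3136116 ]
```

View pics/wrist2.png

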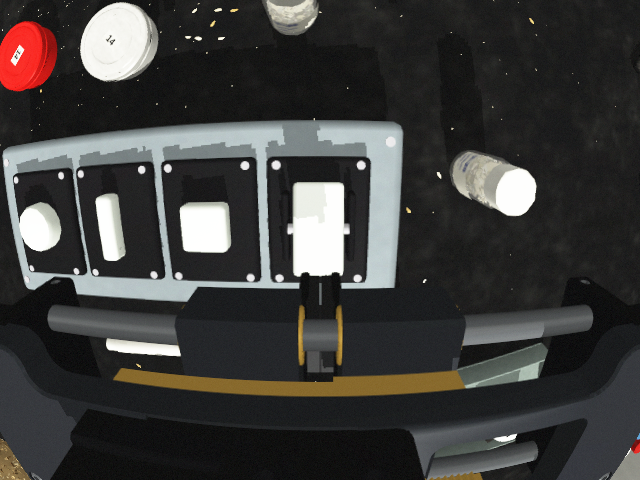

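View pics/side2c.png

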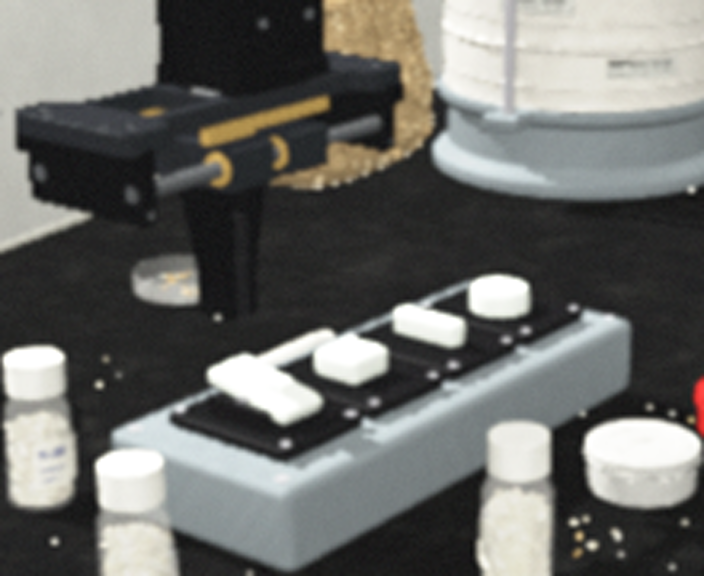

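View pics/scene2c.png

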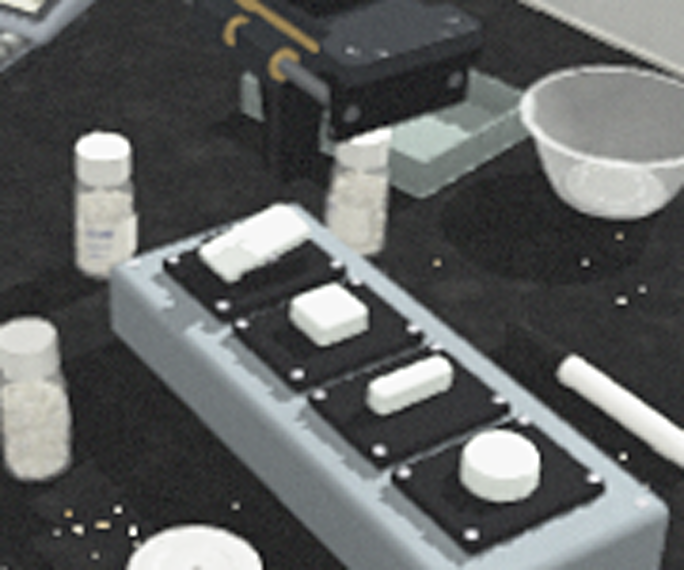

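```bash
cat >> h.py <<'E'
def press(manip,l,z0,zmin,fmax=14,step=.0015):
    a=lambda z:box(p0,(l[0],l[1],z))
    o=manip.get_obs();f0=o["wrist_force"][2];z=z0
    manip.move_l(a(z0),max_speed=.08)
    while z>zmin:
        z-=step; manip.move_l(a(z),max_speed=.03); o=manip.get_obs(); f=o["wrist_force"]
        print(round(o["t"],2),round(z,4),o["ee_pos"].round(4),(f).round(1),round(f[2]-f0,1))
        if f[2]-f0>fmax: break
E
python3 - <<'E'
from h import *
from cell import manip
press(manip,(.021,.099),.082,.064)
c=manip.camera("side");d=c["pixels"][120:300,180:400,::-1];cv2.imwrite("pics/side3c.png",cv2.resize(d,None,fx=3.2,fy=3.2,interpolation=2))
o=manip.get_obs();print(proj(c,o["ee_pos"]),o["t"])
E
```

```text
5.17 0.0805 [0.6086 0.2125 0.0806] [-0.1  0.4  0.3] 0.7
5.42 0.079 [0.6084 0.2125 0.079 ] [-0.   0.2 -0.3] 0.1
5.67 0.0775 [0.6088 0.2125 0.0777] [ 1.1 -0.3  0.8] 1.2
5.92 0.076 [0.6089 0.2125 0.0762] [ 2.5 -0.2  0.6] 1.0
6.17 0.0745 [0.6087 0.2125 0.0746] [ 1.1 -0.8  1.7] 2.1
6.42 0.073 [0.6088 0.2125 0.0732] [ 2.5 -0.3  3.5] 3.9
6.67 0.0715 [0.609  0.2125 0.0717] [3.8 0.2 3.3] 3.7
6.92 0.07 [0.6091 0.2125 0.0711] [ 1.4 -0.9  8.9] 9.3
7.17 0.0685 [0.6093 0.2125 0.0709] [-1.3 -2.4 15.5] 15.9
[251.45286801 238.23199694] 7.225
```

View pics/side3c.png

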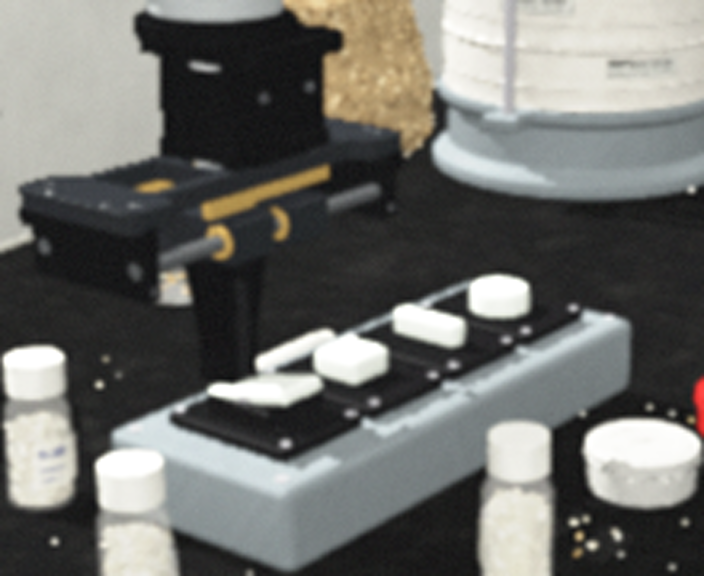

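Run:
```python
from h import *
from cell import manip
manip.move_l(box(p0,(.021,.099,.1)),max_speed=.12)
manip.move_l(box(p0,(0,.033,.1)),max_speed=.15)
manip.hold(.15)
c=manip.camera("wrist");cv2.imwrite("pics/wrist4.png",c["pixels"][:,:,::-1])
c=manip.camera("side");d=c["pixels"][120:300,180:400,::-1];cv2.imwrite("pics/side4c.png",cv2.resize(d,None,fx=3.2,fy=3.2,interpolation=2))
o=manip.get_obs();print(proj(c,o["ee_pos"]),o["t"],o["ee_pos"])
```

```text
[288.16967168 213.04997642] 8.5 [0.5795913  0.15035038 0.0999773 ]
```

View pics/wrist4.png

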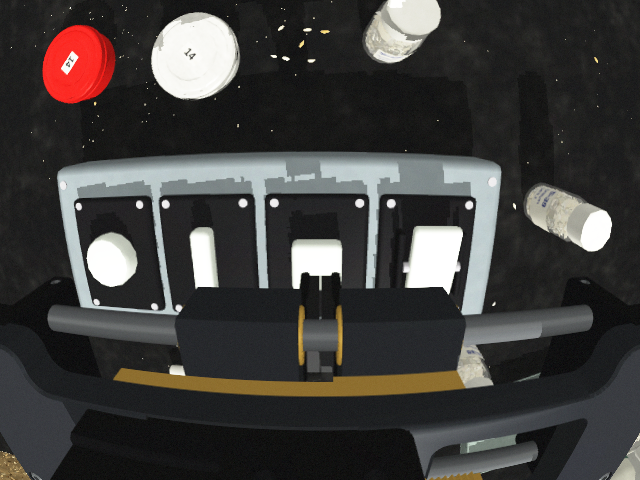

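View pics/side4c.png

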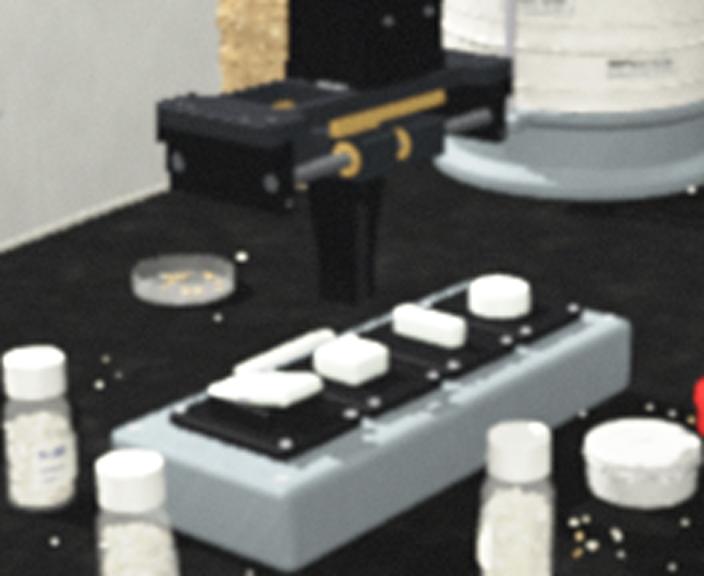

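Run:
```python
from h import *
from cell import manip
press(manip,(0,.033),.0745,.059,fmax=16)
manip.move_l(box(p0,(0,.033,.095)),max_speed=.12)
manip.move_l(box(p0,(0,-.099,.095)),max_speed=.15)
manip.hold(.15)
c=manip.camera("wrist");cv2.imwrite("pics/wrist5.png",c["pixels"][:,:,::-1])
c=manip.camera("side");d=c["pixels"][120:300,180:400,::-1];cv2.imwrite("pics/side5c.png",cv2.resize(d,None,fx=3.2,fy=3.2,interpolation=2))
o=manip.get_obs();print(o["t"],o["ee_pos"])
```

```text
9.22 0.073 [0.5795 0.1496 0.0732] [0.  0.5 0.3] 0.6
9.47 0.0715 [0.5793 0.1496 0.0715] [-0.1 -0.4  0.4] 0.7
9.72 0.07 [0.5795 0.1497 0.0701] [ 1.1 -0.9  0.5] 0.8
9.97 0.0685 [0.5795 0.1497 0.0685] [0.7 1.  0.3] 0.6
10.22 0.067 [0.5794 0.1496 0.0669] [0.1 0.4 0.7] 1.0
10.47 0.0655 [0.5795 0.1497 0.0664] [-2.3 -0.5  6. ] 6.3
10.72 0.064 [0.5796 0.1497 0.0663] [-6.6 -1.5 17. ] 17.3
12.4083 [0.56275633 0.01938487 0.09494248]
```

View pics/wrist5.png

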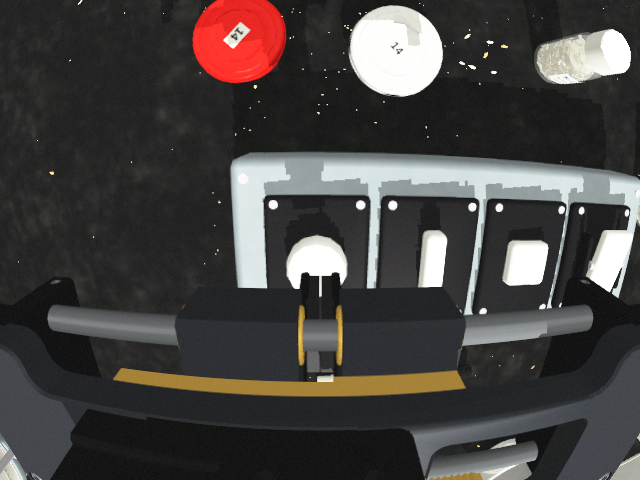

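View pics/side5c.png

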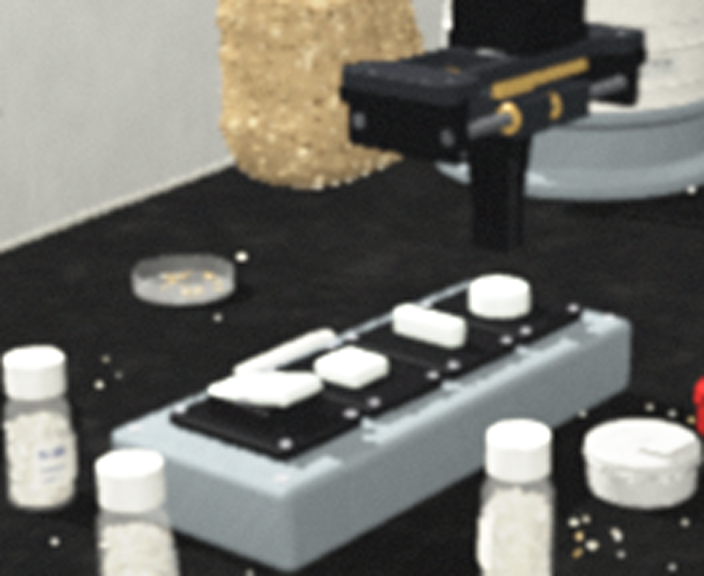

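Run:
```python
from h import *
from cell import manip
press(manip,(0,-.099),.0755,.059,fmax=18)
manip.hold(.2);o=manip.get_obs();print(o["ee_pos"],o["wrist_force"])
manip.move_l(box(p0,(0,-.099,.13)),max_speed=.12)
manip.move_l(box(p0,(0.0,-.099,.25)),max_speed=.2)
o=manip.get_obs();print(o["t"],o["wrist_force"])
for n in("scene","side"):
    c=manip.camera(n);d=c["pixels"][:,:,::-1];cv2.imwrite(f"pics/{n}6.png",d)
    d=d[190:330,270:430] if n=="scene" else d[195:300,210:390]
    cv2.imwrite(f"pics/{n}6c.png",cv2.resize(d,None,fx=4.2,fy=4.2,interpolation=2))
```

```text
13.05 0.074 [0.5628 0.0186 0.074 ] [ 0.2 -0.8 -0.3] -0.2
13.3 0.0725 [0.5631 0.0186 0.0729] [ 0.2 -0.2  1.6] 1.6
13.55 0.071 [0.5631 0.0186 0.0713] [0.3 0.1 1.7] 1.8
13.8 0.0695 [0.5631 0.0186 0.0697] [ 0.9 -0.2  3.8] 3.8
14.05 0.068 [0.5631 0.0186 0.0682] [ 1.8 -0.3  3.5] 3.5
14.3 0.0665 [0.5631 0.0186 0.0673] [0.2 0.9 8.3] 8.4
14.55 0.065 [0.5632 0.0186 0.067 ] [-4.4  0.7 18.4] 18.4
[0.56325423 0.01862408 0.06707387] [-4.14070009  0.04914548 17.4172607 ]
16.1917 [ 0.5478431  -0.31282152 -1.11057446]
```

View pics/scene6c.png

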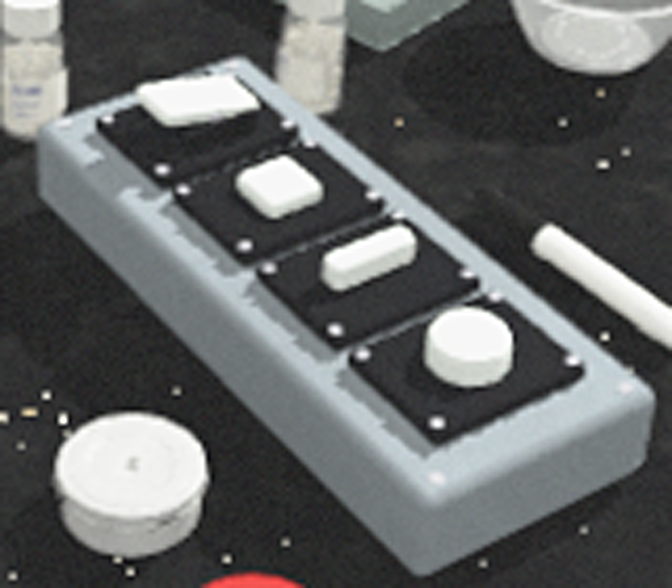

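View pics/side6c.png

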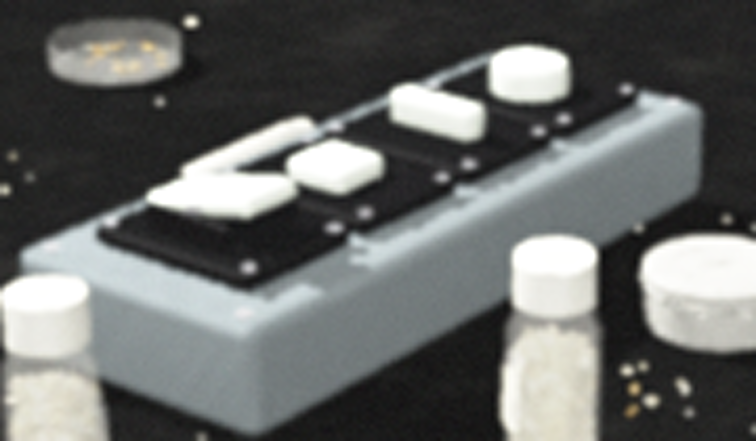

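View pics/scene6.png

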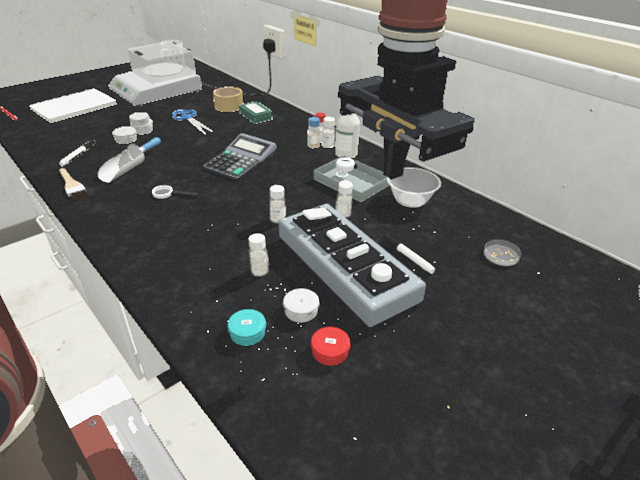

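The final pictures show the rocker tipped, the square key down, the bar key and dome up, and the vial, dish and marker at the same pixels as at the start.

Run:
```python
from cell import manip
manip.hold(.3);manip.job_done()
```

```text
the job is handed in; nothing more can be done
```

I pressed the rocker, then the square key, then the start button with the closed fingertips. I handed the job in at about 16.5 s of the 42 s allowed.

- **Rocker:** it tipped to its hard stop, reached with the fingertips at z ≈ 71 mm and about 16 N. I pressed 21 mm from the pivot rather than 19 mm. It was still tipped in the later pictures.
- **Square key:** it stopped at z = 66.3 mm (fully home is 66 mm) and stayed down.
- **Start button:** it stopped at z = 67.0 mm (fully down is 67 mm) and sprang back up.
- **Everything else:** the last scene and side pictures show the bar key still up. The vial, dish and marker sit where they were. The wrist force never went above about 19 N at any check.

**One disagreement:** fits of the box position from different cameras differed by a few mm, up to about 10 mm between the scene and side cameras. I relied mainly on the wrist camera, and the stop heights under force matched the heights given to within about 0.5 mm.

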